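Bridge the square bar over two supports on the surface plate

TASK

Set the long square bar up for its straightness check on the granite surface plate: stand the drilled block in the middle of the square pad and the square tube offcut in the middle of the round pad, each lying flat with its length across the line that joins the pads. Then lay the longer of the two square bars along that line on top of both supports, with its middle halfway between the pads. Leave the short bar, the bolt and the nut where they are.

Things in the scene. Friction and masses are not known exactly. Their poses are not given: they have to be found in the camera images.
- pad_square: square grey steel pad, 64 x 64 x 6 mm, fixed on the granite plate, whose top is 200 mm above the worktop. Origin: centre of its underside, z up; its top is at z = 6 mm. The other pad's centre lies 100 mm away along this pad's y axis, to one side or the other; two dark pin heads on its top mark that direction
- pad_round: round grey steel pad, 64 mm diameter, 6 mm thick, fixed on the granite plate 100 mm (centre to centre) from the square pad. Origin: centre of its underside, z up, top at z = 6 mm; its axes are parallel to the square pad's (y along the line that joins the pads)
- block: light grey steel block with two small drilled holes in its top, 42 x 60 x 30 mm (x, y, z), about 0.55 kg, standing on the granite plate. Origin: centre of its underside, z up; its length, 60 mm, is along its y
- tube: dark square tube offcut lying on its side, 30 x 75 x 30 mm (x, y, z), about 0.17 kg, on the granite plate. Origin: centre of its underside, z up; its length, 75 mm, is along its y. (Beware: a blue grinder stands at the near left; its tilted eye shield hangs 0.44 to 0.56 m up, from x 0.14, y 0.13 leftwards: keep the upper arm upright and reach out by leaning the tool.)
- bar: the longer square steel bar, 12 x 150 x 12 mm (x, y, z), about 0.18 kg, lying on the granite plate. Origin: centre of its underside, z up; its length is along its y. (Beware: a grey grinder stands ahead on the right, beyond the line x - y = 0.59 m, up to 0.5 m high, its shield out to x 0.555, y -0.18: draw back before swinging in from the right.)
- short_bar: bystander: the shorter square steel bar, 10 x 115 x 10 mm (x, y, z), on the granite plate. Origin: centre of its underside, z up, length along its y. Not to be moved
- bolt: bystander: hexagon bolt standing on its head on the granite plate, 27 mm across the head, 65 mm high. Origin: centre of its underside, z up. Not to be moved
- nut: bystander: hexagon nut lying on the granite plate, 24 mm across the flats, 13 mm high. Origin: centre of its underside, z up. Not to be moved

How it is judged:
By the outcome, as a careful person would: the job done as asked, in the order asked, and still so for the second after the job is handed in, with the robot touching nothing.
It also fails if it takes over 96 s, if anything falls off the work surface, if the arm or the gripper's body presses on something with over 40 N, if the wrist force passes 120 N, or if a joint passes its speed limit or range.

ROBOT

A 6-joint arm with a two-finger parallel gripper is mounted at the origin on a cart in front of the work surface, level with it; the furniture and walls round the work are solid. World frame = base frame: x ahead of the robot, y to its left, z up, the work surface at z = 0. Lengths are in m, angles in rad, forces in N, time in s.
With the tool pointing down it reaches from about 0.375 to 0.975 m from the base axis. Payload 3.8 kg.
Tool frame: the origin (TCP) lies midway between the tips of the shut fingers; the grasp point (between the pads) lies 19 mm behind it; z points along the fingers, y is the line along which they close (so a half turn about z gives the same grasp; the last joint's range is limited). The gripper opens to 85 mm and grips with 20 to 120 N. Pads are 22 mm wide; open, the fingers measure 114 mm over their backs; the gripper's body (76 mm by 85 mm) begins 54 mm behind the grasp point. The pads swing forward as they close: fully open they stand 13 mm farther back than shut.
Start: joints at [1.239, 0.264, 1.604, -0, 1.274, -0.037], TCP at [0.196, 0.646, 0.231] pointing down, gripper open.
Joint ranges: [-2.63, 2.63], [-0.94, 2.18], [0.31, 2.57], [-1.31, 4.45], [0, 2.66], [-2.55, 2.55]. Speed limits (rad/s): [2.57, 2.57, 3.14, 3.14, 3.14, 3.14].

INTERFACE

Orientations are given as a rotation vector (axis times angle).
In Python, from workcell import bot, cams gives the robot as it stands.
- The arm moves only by the tool play_rows, never from a script. Its argument "rows" is a list of rows, each a list of 2 entries, a list of its own where there are three numbers: the shift along the tool's x, y, z scaled (see below), then the turn, a rotation vector about the tool's x, y, z scaled (see below). A call has 1 to 20 rows; each row is the pose to reach, as a shift and turn from the pose commanded when the call began, along the tool's axes at that moment; what a row does not reach only later rows make up. The controller multiplies each number of a shift by 250 mm and each number of a turn by 45 degrees. A row lasts 1/12 s, in which the tool goes at most 41.7 mm and 7.16 degrees, less where a joint would pass 70% of its speed; a pose out of reach is approached as far as the arm can. A call with a number of a shift or a turn outside -1 to 1 is refused whole. A call with a gripper value outside its range is refused whole. "claw" is the opening, from -1 (shut) to 1 (fully open), set as the call begins (left out, the last holds). The fingers move at their own pace and stop on an object; "newtons" is the grip in N (left out, the last holds). Time passes only in rows, so rows that repeat a pose let the fingers close. It gives the time, the measured TCP pose, the force, the opening and the grip force at its end, in the units of the state.
- bot.read_state(): the state, without advancing time (a new reading comes with each control period).
- cams.read_camera(name): name is "side" or "top" or "wrist"; returns a dict with "image" (420x560x3 uint8, red, green, blue), "K" (3x3 intrinsics, pixels), "T" (4x4, takes a point from camera to world coordinates); the wrist camera has in their place "mount" (4x4, takes a point from camera to tool coordinates, whose origin is the TCP and whose axes are the flange's). Camera axes: x right, y down, z forward; pixel columns grow to the right and rows downward; lengths in m; the calibration is good to about 2 mm. A picture is of the moment at which its call begins: read the wrist's pose just before it. There is no depth.
- bot.finish_job(): hands the job in; it is judged then, once.
The state is a dict: "time": time; "q": joint angles; "joint_vel": joint speeds; "joint_torque": joint torques, N m; "tool_pos": TCP position; "tcp_rot": TCP orientation; "wrist_force": force on the tool from outside, world axes, zero at the start; "torque": the same for the moment, N m; "width": opening from 0.0 (shut) to 1.0 (fully open); "grip_force": force on a finger pad.
Only numpy, scipy, OpenCV 4.12 (cv2) and the standard library are available. Lean on these libraries where they do the work, as an engineer would, in place of code of your own. Each camera call takes 0.05 s, during which the arm holds its last target. There are 200 camera calls.

## Working session

There is one attempt and no reset: what is moved stays moved. The work goes in short steps, Python scripts to look and compute and a tool call to move; the robot and the scene stay as the last step left them, time stands still between calls to the robot, and variables do not carry over. Pictures are saved under pics/ and viewed, at most 14 in all, crops included, and the job is handed in when it is done.

Besides the shell and the picture viewer there is one more tool, called by a JSON object that holds its "api" and its "payload", one argument or row to a line. play_rows: Moves the arm, as the interface text tells. Its arguments: {"type":"object","properties":{"rows":{"type":"array","items":{"type":"array"}},"claw":{"type":"number"},"newtons":{"type":"number"}},"required":["rows"]}

```bash
mkdir -p pics; ls; python3 - <<'E'
from workcell import bot,cams
import cv2,numpy as np
np.set_printoptions(precision=4,suppress=True)
print(bot.read_state())
for n in ["side","top","wrist"]:
    c=cams.read_camera(n); cv2.imwrite(f"pics/{n}0.png",c["image"][...,::-1])
    print(n,c["K"],c.get("T",c.get("mount")))
E
```

```text
pics
{'time': 0.0, 'q': array([ 1.2391,  0.2648,  1.6054, -0.    ,  1.2737, -0.0369]), 'joint_vel': array([ 0.0001,  0.0006, -0.0011,  0.0002, -0.0008, -0.0022]), 'joint_torque': array([  0.0004, -51.5112, -36.7324,   0.    ,   0.013 ,  -0.0001]), 'tool_pos': array([0.1959, 0.6452, 0.2299]), 'tcp_rot': array([-0.4614, -3.1071,  0.0036]), 'wrist_force': array([-0.3166,  0.0371,  0.5932]), 'torque': array([-0.013 ,  0.037 , -0.0208]), 'grip_force': 0.0, 'width': 0.999137914686334}
side [[505.4646   0.     286.6025]
 [  0.     505.4646 198.1598]
 [  0.       0.       1.    ]] [[ 0.9727 -0.1443  0.1817  0.3683]
 [-0.232  -0.5945  0.7699 -0.4943]
 [-0.0031 -0.791  -0.6117  0.7643]
 [ 0.      0.      0.      1.    ]]
top [[456.8687   0.     280.3082]
 [  0.     456.8687 201.9571]
 [  0.       0.       1.    ]] [[-0.0077 -0.992   0.1264  0.4007]
 [-1.      0.0069 -0.0068  0.1674]
 [ 0.0059 -0.1264 -0.992   1.0726]
 [ 0.      0.      0.      1.    ]]
wrist [[346.8924   0.     284.6823]
 [  0.     346.8924 215.9993]
 [  0.       0.       1.    ]] [[ 0.0004 -0.9624 -0.2715  0.07  ]
 [ 1.      0.0005 -0.0003 -0.0005]
 [ 0.0004 -0.2715  0.9624 -0.1416]
 [ 0.      0.      0.      1.    ]]
```

View pics/top0.png

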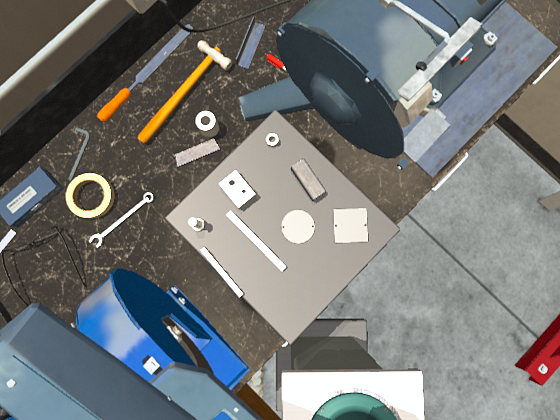

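View pics/side0.png

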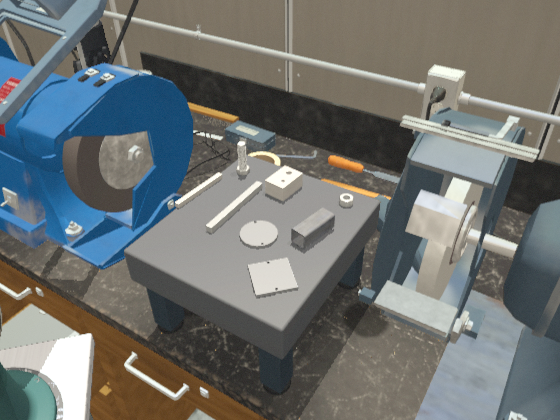

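The top view shows the plate in the middle: bolt (196,222), block (237,189), nut (272,140), tube (308,179), long bar (256,240), short bar (222,272), round pad (298,227) and square pad (350,226). The arm is at lower left, behind the blue grinder. The side view agrees.

```bash
cat > h.py <<'E'
import numpy as np,cv2
from scipy.spatial.transform import Rotation as R
np.set_printoptions(precision=4,suppress=True)
def cast(K,T,uv,z):
    uv=np.atleast_2d(uv).astype(float)
    d=np.c_[(uv-K[:2,2])/[K[0,0],K[1,1]],np.ones(len(uv))]@T[:3,:3].T
    return T[:3,3]+d*((z-T[2,3])/d[:,2])[:,None]
def proj(K,T,p):
    c=(np.atleast_2d(p)-T[:3,3])@T[:3,:3]; return c[:,:2]/c[:,2:]*[K[0,0],K[1,1]]+K[:2,2]
def tool(s):
    T=np.eye(4);T[:3,:3]=R.from_rotvec(s["tcp_rot"]).as_matrix();T[:3,3]=s["tool_pos"];return T
E
python3 - <<'E'
from h import *
from workcell import cams
for n,hts in (("top",None),("side",None)):
    c=cams.read_camera(n);K,T=c["K"],c["T"];im=c["image"]
    g=cv2.cvtColor(im,cv2.COLOR_RGB2GRAY)
    # plate mask by seeds
    pl=np.array([[278,115],[172,217],[290,340],[395,230]]) if n=="top" else np.array([[232,160],[137,250],[283,325],[377,202]])
    m=np.zeros_like(g);cv2.fillConvexPoly(m,pl,255)
    med=np.median(g[m>0]);print(n,"plate grey",med)
    for nm,b in (("bright",(g>med+45)),("dark",(g<med-18))):
        b=(b&(m>0)).astype(np.uint8)
        cs,_=cv2.findContours(b,cv2.RETR_EXTERNAL,cv2.CHAIN_APPROX_NONE)
        for k in cs:
            if cv2.contourArea(k)<40: continue
            z=.206
            P=cast(K,T,k[:,0,:],z)[:,:2]
            r=cv2.minAreaRect((P*1000).astype(np.float32))
            print(nm,cv2.contourArea(k),"px",np.round(cv2.minAreaRect(k)[0]),"mm",np.round(r[0],1),np.round(r[1],1),round(r[2],1))
    cv2.imwrite(f"pics/{n}1.png",cv2.resize(im[105:345,165:400][...,::-1] if n=="top" else im[130:330,130:385][...,::-1],None,fx=2.4,fy=2.4,interpolation=cv2.INTER_CUBIC))
E
```

```text
top plate grey 178.0
bright 83.0 px [196. 222.] mm [473.4 322.3] [29.9 22.6] 45.2
bright 796.0 px [298. 226.] mm [465.  129.2] [60.4 60.7] 44.3
bright 492.0 px [256. 241.] mm [438.4 208.5] [151.5  13.2] 44.3
bright 1009.0 px [350. 225.] mm [466.1  28.8] [64.1 62.6] 0.9
bright 683.0 px [236. 188.] mm [537.9 245.3] [62.1 43.5] 39.0
bright 110.5 px [272. 139.] mm [634.8 176.7] [23.4 24. ] 89.7
dark 61.5 px [206. 227.] mm [463.8 302.5] [23.2 24.5] 68.1
dark 151.5 px [241. 192.] mm [530.4 236.4] [63.5 47.5] 39.3
dark 220.0 px [308. 181.] mm [551.8 107.8] [89.2 38.2] 33.2
side plate grey 158.0
bright 1166.5 px [273. 276.] mm [468.4  28.6] [63.  61.7] 0.9
bright 646.0 px [258. 232.] mm [466.5 129.6] [57.4 60.2] 76.4
bright 77.5 px [346. 197.] mm [639.  185.6] [25.  23.1] 24.1
bright 323.5 px [234. 204.] mm [441.4 217.4] [152.3  13.1] 44.4
bright 237.0 px [280. 180.] mm [535.2 269.2] [40.2 44.1] 39.3
dark 93.0 px [273. 292.] mm [460.7  -3.7] [32.  71.1] 63.4
dark 72.0 px [258. 242.] mm [461.1 105.3] [31.  62.6] 76.4
dark 676.0 px [314. 236.] mm [556.3 114.2] [108.9  55.5] 33.7
dark 122.0 px [284. 196.] mm [534.5 214.9] [72.2 41.3] 4.9
dark 283.0 px [235. 210.] mm [439.7 203.8] [158.6  22.8] 43.0
dark 42.5 px [203. 191.] mm [391.4 266.7] [96.2  5.4] 40.0
dark 54.5 px [243. 175.] mm [469.8 300.1] [34.7 25.7] 84.1
```

View pics/top1.png

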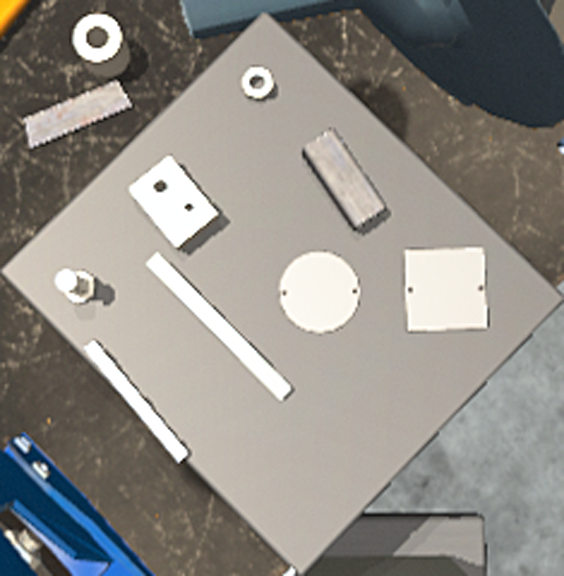

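```bash
cat > goal.py <<'E'
from h import *
from workcell import bot
def goal(p,phi=None,s=None):
    """row (scaled shift, turn) to world p with the closing axis at world angle phi deg, tool down"""
    s=s or bot.read_state();T=tool(s);Rm=T[:3,:3]
    d=Rm.T@(np.array(p)-T[:3,3])/.25
    cur=np.degrees(np.arctan2(Rm[1,1],Rm[0,1]))
    if phi is None: return np.round(d,3),None,cur
    opts=[]
    for k in (0,180):
        a=np.radians(phi+k);y=np.array([np.cos(a),np.sin(a),0]);z=np.array([0,0,-1.]);x=np.cross(y,z)
        opts.append(np.degrees(R.from_matrix(Rm.T@np.c_[x,y,z]).as_rotvec()))
    return np.round(d,3),[np.round(o/45,3) for o in opts],cur
def st():
    s=bot.read_state();print("t",round(s["time"],2),"q",s["q"],"p",s["tool_pos"],"w",round(s["width"],3))
E
python3 - <<'E'
from goal import *
st()
for p in ([.196,.646,.34],[.34,.56,.36],[.45,.45,.38],[.48,.30,.40]): print(p,goal(p,129))
E
```

```text
t 0.25 q [ 1.2391  0.2644  1.6047 -0.      1.2737 -0.0369] p [0.196  0.6455 0.2306] w 1.003
[0.196, 0.646, 0.34] (array([ 0.001,  0.001, -0.438]), [array([-0.001, -0.001, -1.242]), array([-0.001,  0.002,  2.758])], np.float64(73.1073536693773))
[0.34, 0.56, 0.36] (array([-0.65 , -0.161, -0.517]), [array([-0.001, -0.001, -1.242]), array([-0.001,  0.002,  2.758])], np.float64(73.1073536693773))
[0.45, 0.45, 0.38] (array([-1.199, -0.454, -0.597]), [array([-0.001, -0.001, -1.242]), array([-0.001,  0.002,  2.758])], np.float64(73.1073536693773))
[0.48, 0.3, 0.4] (array([-1.488, -0.993, -0.676]), [array([-0.001, -0.001, -1.242]), array([-0.001,  0.002,  2.758])], np.float64(73.1073536693773))
```

{"api": "play_rows", "payload": {
  "rows": [
    [[0,0,-0.16],[0,0,0]],
    [[0,0,-0.32],[0,0,0]],
    [[0,0,-0.44],[0,0,0.1]],
    [[-0.16,-0.04,-0.46],[0,0,0.25]],
    [[-0.32,-0.08,-0.48],[0,0,0.4]],
    [[-0.48,-0.12,-0.5],[0,0,0.55]],
    [[-0.65,-0.16,-0.52],[0,0,0.7]],
    [[-0.8,-0.24,-0.52],[0,0,0.85]],
    [[-0.98,-0.34,-0.52],[0,0,1]],
    [[-1,-0.36,-0.52],[0,0,1]],
    [[-1,-0.36,-0.52],[0,0,1]]
  ]
}}

```text
time: 1.17
tool_pos: [0.4124, 0.4835, 0.3613]
tcp_rot: [1.622, 2.688, -0.001]
wrist_force: [-0.1, 0.6, 0.2]
width: 0.994
grip_force: 0.0
```

```bash
python3 - <<'E'
from goal import *
st()
for p in ([.47,.36,.40],[.50,.22,.42],): print(p,goal(p,-51))
E
```

```text
t 1.17 q [ 0.8265  0.1395  1.517  -0.0021  1.4855  0.3413] p [0.4124 0.4835 0.3613] w 0.994
[0.47, 0.36, 0.4] (array([-0.545, -0.027, -0.154]), [array([0.002, 0.002, 1.751]), array([-0.002,  0.002, -2.249])], np.float64(27.807119122695187))
[0.5, 0.22, 0.42] (array([-1.096, -0.182, -0.233]), [array([0.002, 0.002, 1.751]), array([-0.002,  0.002, -2.249])], np.float64(27.807119122695187))
```

{"api": "play_rows", "payload": {
  "rows": [
    [[-0.16,0,-0.04],[0,0,0.15]],
    [[-0.32,-0.02,-0.08],[0,0,0.3]],
    [[-0.48,-0.03,-0.14],[0,0,0.45]],
    [[-0.62,-0.08,-0.18],[0,0,0.6]],
    [[-0.76,-0.12,-0.2],[0,0,0.75]],
    [[-0.88,-0.14,-0.23],[0,0,0.9]],
    [[-0.94,-0.15,-0.23],[0,0,1]],
    [[-0.94,-0.15,-0.23],[0,0,1]],
    [[-0.94,-0.15,-0.23],[0,0,1]]
  ]
}}

```text
time: 1.92
tool_pos: [0.4867, 0.2623, 0.4189]
tcp_rot: [-2.522, -1.871, -0.001]
wrist_force: [-1.3, -0.1, 0.2]
width: 1.001
grip_force: 0.0
```

```bash
python3 - <<'E'
from goal import *
from workcell import cams
st()
s=bot.read_state();c=cams.read_camera("wrist");T=tool(s)@c["mount"]
cv2.imwrite("pics/w1.png",c["image"][...,::-1]);np.savez("w1.npz",T=T,K=c["K"],im=c["image"])
print(T)
for p in ([.535,.24,.3],): print(p,goal(p,-51))
E
```

```text
t 1.92 q [ 0.4487 -0.0274  1.5904  0.001   1.5782  0.7428] p [0.4867 0.2623 0.4189] w 1.001
[[ 0.9572 -0.2786 -0.0787  0.5054]
 [-0.2895 -0.9214 -0.2592  0.3279]
 [-0.0003  0.2709 -0.9626  0.5606]
 [ 0.      0.      0.      1.    ]]
[0.535, 0.24, 0.3] (array([-0.032,  0.213,  0.474]), [array([-0.001, -0.   ,  0.761]), array([ 0.001, -0.002, -3.239])], np.float64(-16.775577078711763))
```

View pics/w1.png

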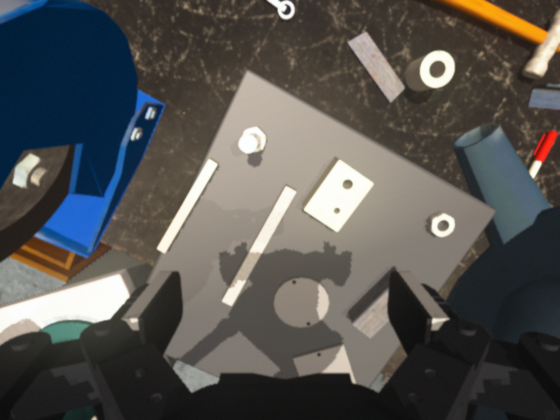

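The wrist view shows the block top at (338,195), bar at (259,246), round pad at (301,302) and tube at (370,300), partly in shadow. I'll measure the block and bar from the wrist and top views.

```bash
cat > meas.py <<'E'
from h import *
def rect(im,K,T,win,z,lo,hi=256):
    """minAreaRect (mm, deg) of the biggest blob with grey in lo..hi inside win=(u0,v0,u1,v1), on plane z"""
    u0,v0,u1,v1=win;g=cv2.cvtColor(im,cv2.COLOR_RGB2GRAY)[v0:v1,u0:u1]
    g=cv2.resize(g,None,fx=4,fy=4,interpolation=cv2.INTER_CUBIC)
    b=((g>=lo)&(g<hi)).astype(np.uint8)
    k=max(cv2.findContours(b,cv2.RETR_EXTERNAL,cv2.CHAIN_APPROX_NONE)[0],key=cv2.contourArea)
    P=cast(K,T,(k[:,0,:]+.5)/4-.5+[u0,v0],z)[:,:2]*1000
    r=cv2.minAreaRect(P.astype(np.float32));M=cv2.moments(P.astype(np.float32)[:,None])
    print(np.round(r[0],1),np.round(r[1],1),round(r[2],1),"centroid",round(M["m10"]/M["m00"],1),round(M["m01"]/M["m00"],1))
    return r
E
python3 - <<'E'
from meas import *
from workcell import cams
d=np.load("w1.npz");im,K,T=d["im"],d["K"],d["T"]
g=cv2.cvtColor(im,cv2.COLOR_RGB2GRAY);print("grey block",g[200,320],"side",g[235,338],"plate",g[150,300],g[190,290],"bar",g[230,267])
for lo in (150,175,200): rect(im,K,T,(290,145,385,245),.23,lo);rect(im,K,T,(215,170,300,312),.212,lo)
c=cams.read_camera("top");im,K,T=c["image"],c["K"],c["T"];print("top")
cv2.imwrite("pics/top2.png",im[...,::-1])
E
```

```text
grey block 253 side 146 plate 171 250 bar 242
[534.7 248.2] [88.6 92.8] 73.4 centroid 533.3 252.1
[441.4 215.5] [153.7  88.4] 73.8 centroid 450.4 245.4
[534.  242.8] [61.4 43.3] 39.1 centroid 534.1 242.8
[437.9 207.9] [151.  14.] 44.2 centroid 440.1 209.8
[533.9 242.8] [60.4 42.4] 39.2 centroid 533.9 242.8
[462.2 231.7] [82.1 13. ] 44.3 centroid 463.0 232.5
top
```

```bash
python3 - <<'E'
from meas import *
im=cv2.imread("pics/top0.png")[...,::-1].copy()
from workcell import cams
c=cams.read_camera("top");K,T=c["K"],c["T"]
for lo in (205,215,225):
  for w,z in (((215,165,260,212),.23),((220,205,292,276),.212),((278,206,318,248),.206),((328,204,374,248),.206)):
    rect(im,K,T,w,z,lo)
E
```

```text
[534.2 243.5] [61.3 43.6] 38.9 centroid 534.4 243.5
[438.3 208.7] [151.9  14. ] 44.6 centroid 438.4 208.9
[464.8 129.1] [62.7 63. ] 44.7 centroid 464.8 129.1
[466.3  28.9] [65.2 64.2] 0.9 centroid 466.2 29.1
[534.3 243.3] [60.9 43.2] 39.0 centroid 534.4 243.4
[438.3 208.7] [151.3  13.7] 44.5 centroid 438.4 208.9
[464.8 129.1] [62.7 62.3] 44.7 centroid 464.8 128.9
[466.   28.7] [64.2 64.5] 1.9 centroid 466.2 29.1
[534.2 243.2] [60.6 42.6] 39.0 centroid 534.3 243.3
[438.2 208.5] [151.1  13.1] 44.5 centroid 438.5 208.9
[464.7 129.3] [62. 62.] 44.3 centroid 464.8 128.8
[466.3  28.9] [64.2 63.3] 0.9 centroid 466.2 29.1
```

{"api": "play_rows", "payload": {
  "rows": [
    [[-0.01,0.07,0.14],[0,0,0.15]],
    [[-0.02,0.14,0.28],[0,0,0.3]],
    [[-0.03,0.2,0.42],[0,0,0.45]],
    [[-0.03,0.21,0.47],[0,0,0.6]],
    [[-0.03,0.21,0.47],[0,0,0.76]],
    [[-0.03,0.21,0.47],[0,0,0.76]],
    [[-0.03,0.21,0.47],[0,0,0.76]],
    [[-0.03,0.21,0.47],[0,0,0.76]]
  ],
  "claw": 0.5
}}

```text
time: 2.73
tool_pos: [0.535, 0.2409, 0.3021]
tcp_rot: [-2.959, -1.053, -0.002]
wrist_force: [0.1, 0.7, -0.0]
width: 0.75
grip_force: 0.0
```

```bash
python3 - <<'E'
from goal import *
st()
for p in ([.534,.243,.205],): print(p,goal(p,-50.9))
E
```

```text
t 2.73 q [0.3805 0.0604 1.7089 0.0002 1.3709 1.2673] p [0.535  0.2409 0.3021] w 0.75
[0.534, 0.243, 0.205] (array([ 0.002, -0.009,  0.388]), [array([ 0.   , -0.002,  0.002]), array([ 0.003,  0.   , -3.998])], np.float64(-50.81239951757572))
```

{"api": "play_rows", "payload": {
  "rows": [
    [[0,-0.01,0.1],[0,0,0]],
    [[0,-0.01,0.2],[0,0,0]],
    [[0,-0.01,0.28],[0,0,0]],
    [[0,-0.01,0.34],[0,0,0]],
    [[0,-0.01,0.37],[0,0,0]],
    [[0,-0.01,0.388],[0,0,0]],
    [[0,-0.01,0.388],[0,0,0]],
    [[0,-0.01,0.388],[0,0,0]]
  ]
}}

```text
time: 3.4
tool_pos: [0.534, 0.2421, 0.2056]
tcp_rot: [-2.962, -1.048, -0.003]
wrist_force: [0.4, -0.7, 0.2]
width: 0.753
grip_force: 0.0
```

{"api": "play_rows", "payload": {
  "rows": [
    [[0,0,0],[0,0,0]],
    [[0,0,0],[0,0,0]],
    [[0,0,0],[0,0,0]],
    [[0,0,0],[0,0,0]],
    [[0,0,0],[0,0,0]],
    [[0,0,0],[0,0,0]],
    [[0,0,0],[0,0,0]],
    [[0,0,0],[0,0,0]],
    [[0,0,0],[0,0,0]],
    [[0,0,0],[0,0,0]]
  ],
  "claw": -1,
  "newtons": 60
}}

```text
time: 4.23
tool_pos: [0.5345, 0.242, 0.2062]
tcp_rot: [2.962, 1.046, 0.005]
wrist_force: [-0.1, -1.0, 5.5]
width: 0.48
grip_force: 63.8
```

```bash
python3 - <<'E'
from goal import *
st()
for p in ([.534,.243,.33],[.4663,.029,.33]): print(p,goal(p,-89.1))
E
```

```text
t 4.23 q [ 0.3828  0.1133  1.8286 -0.0002  1.1965  1.2745] p [0.5345 0.242  0.2062] w 0.48
[0.534, 0.243, 0.33] (array([ 0.003, -0.004, -0.495]), [array([ 0.   , -0.004,  0.845]), array([ 0.005,  0.   , -3.155])], np.float64(-51.08556368134433))
[0.4663, 0.029, 0.33] (array([-0.746,  0.492, -0.497]), [array([ 0.   , -0.004,  0.845]), array([ 0.005,  0.   , -3.155])], np.float64(-51.08556368134433))
```

{"api": "play_rows", "payload": {
  "rows": [
    [[0,0,-0.06],[0,0,0]],
    [[0,0,-0.18],[0,0,0]],
    [[0,0,-0.32],[0,0,0]],
    [[0,0,-0.44],[0,0,0]],
    [[-0.06,0.04,-0.49],[0,0,0.08]],
    [[-0.16,0.1,-0.49],[0,0,0.2]],
    [[-0.26,0.17,-0.49],[0,0,0.32]],
    [[-0.36,0.24,-0.49],[0,0,0.44]],
    [[-0.46,0.3,-0.49],[0,0,0.56]],
    [[-0.56,0.37,-0.49],[0,0,0.68]],
    [[-0.66,0.43,-0.49],[0,0,0.8]],
    [[-0.72,0.475,-0.49],[0,0,0.845]],
    [[-0.745,0.492,-0.49],[0,0,0.845]],
    [[-0.745,0.492,-0.49],[0,0,0.845]],
    [[-0.745,0.492,-0.49],[0,0,0.845]],
    [[-0.745,0.492,-0.49],[0,0,0.845]]
  ]
}}

```text
time: 5.57
tool_pos: [0.4657, 0.0299, 0.3262]
tcp_rot: [-3.141, -0.026, 0.001]
wrist_force: [-0.3, 0.0, -4.7]
width: 0.481
grip_force: 62.6
```

```bash
python3 - <<'E'
from goal import *
from meas import rect
from workcell import cams
st()
for p in ([.4663,.029,.2125],): print(p,goal(p,-89.1))
c=cams.read_camera("wrist");cv2.imwrite("pics/w2.png",c["image"][...,::-1])
E
```

```text
t 5.57 q [ 0.01   -0.1848  1.897   0.0009  1.4303  1.5642] p [0.4657 0.0299 0.3262] w 0.481
[0.4663, 0.029, 0.2125] (array([0.003, 0.004, 0.455]), [array([-0.001,  0.001,  0.001]), array([-0.002, -0.002, -3.999])], np.float64(-89.05274162844438))
```

View pics/w2.png

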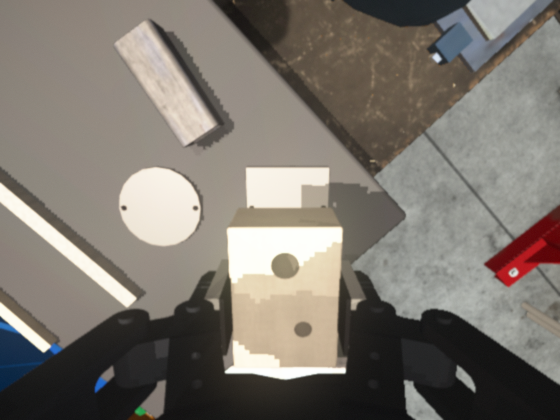

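The block is centred and square between the fingers, with the square pad behind it at (288,190). Going down now.

{"api": "play_rows", "payload": {
  "rows": [
    [[0.003,0,0.1],[0,0,0]],
    [[0.003,0.004,0.22],[0,0,0]],
    [[0.003,0.004,0.32],[0,0,0]],
    [[0.003,0.004,0.39],[0,0,0]],
    [[0.003,0.004,0.43],[0,0,0]],
    [[0.003,0.004,0.445],[0,0,0]],
    [[0.003,0.004,0.452],[0,0,0]],
    [[0.003,0.004,0.455],[0,0,0]],
    [[0.003,0.004,0.457],[0,0,0]],
    [[0.003,0.004,0.457],[0,0,0]]
  ]
}}

```text
time: 6.45
tool_pos: [0.4674, 0.0281, 0.214]
tcp_rot: [-3.141, -0.024, -0.004]
wrist_force: [-0.4, -0.8, -4.9]
width: 0.477
grip_force: 62.5
```

{"api": "play_rows", "payload": {
  "rows": [
    [[0,0,0.003],[0,0,0]],
    [[0,0,0.005],[0,0,0]],
    [[0,0,0.005],[0,0,0]]
  ]
}}

```text
time: 6.7
tool_pos: [0.467, 0.028, 0.2122]
tcp_rot: [-3.141, -0.024, -0.003]
wrist_force: [-0.8, 0.5, -3.1]
width: 0.482
grip_force: 62.8
```

```bash
python3 - <<'E'
from goal import *
from workcell import cams
for i in range(4):
    st();print(bot.read_state()["wrist_force"]);cams.read_camera("wrist")
E
```

```text
t 6.7 q [ 0.0066 -0.1236  2.053   0.      1.2105  1.562 ] p [0.467  0.028  0.2122] w 0.482
[-0.765   0.4757 -3.1114]
t 6.75 q [ 0.0066 -0.1236  2.053   0.      1.2106  1.562 ] p [0.467  0.028  0.2122] w 0.476
[ 0.022   0.6421 -1.3259]
t 6.8 q [ 0.0066 -0.1236  2.053   0.      1.2106  1.562 ] p [0.467  0.028  0.2122] w 0.475
[-0.5166  1.3084 -1.8389]
t 6.85 q [ 0.0066 -0.1235  2.053   0.      1.2106  1.562 ] p [0.4669 0.028  0.2121] w 0.481
[-0.2932  0.1564 -0.535 ]
```

{"api": "play_rows", "payload": {
  "rows": [
    [[0,0,0],[0,0,0]],
    [[0,0,0],[0,0,0]],
    [[0,0,0],[0,0,0]],
    [[0,0,0],[0,0,0]],
    [[0,0,0],[0,0,0]],
    [[0,0,-0.1],[0,0,0]],
    [[0,0,-0.22],[0,0,0]],
    [[0,0,-0.36],[0,0,0]],
    [[-0.01,-0.06,-0.48],[0,0,0]],
    [[-0.01,-0.12,-0.6],[0,0,0]],
    [[-0.01,-0.12,-0.6],[0,0,0]],
    [[-0.01,-0.12,-0.6],[0,0,0]]
  ],
  "claw": 0.5
}}

```text
time: 7.9
tool_pos: [0.4647, 0.0586, 0.364]
tcp_rot: [-3.141, -0.026, -0.008]
wrist_force: [-0.2, 0.5, -1.1]
width: 0.748
grip_force: 0.0
```

```bash
python3 - <<'E'
from goal import *
from workcell import cams
st()
s=bot.read_state();c=cams.read_camera("wrist");T=tool(s)@c["mount"]
cv2.imwrite("pics/w3.png",c["image"][...,::-1]);np.savez("w3.npz",T=T,K=c["K"],im=c["image"])
print(proj(c["K"],T,[[.535,.243,.2],[.55,.108,.23],[.465,.129,.206],[.466,.029,.236]]))
E
```

```text
t 7.9 q [ 0.0722 -0.1941  1.8376 -0.      1.4928  1.6262] p [0.4647 0.0586 0.364 ] w 0.748
[[ 67.5659 111.8548]
 [220.569   93.3269]
 [204.7063 196.6955]
 [321.329  205.5342]]
```

View pics/w3.png

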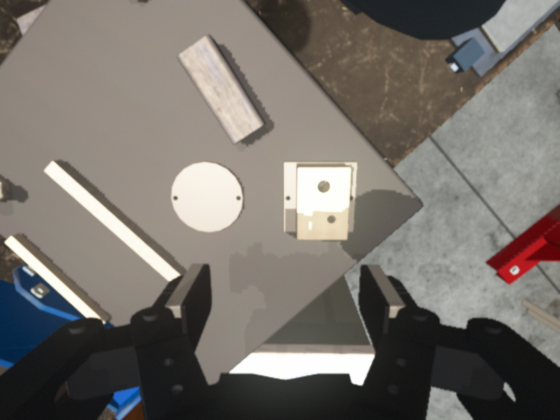

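Wrist view: block sits on the square pad at (323,202), round pad at (207,197), tube top at about (221,89), bar at (113,222).

```bash
python3 - <<'E'
from meas import *
d=np.load("w3.npz");im,K,T=d["im"],d["K"],d["T"]
g=cv2.cvtColor(im,cv2.COLOR_RGB2GRAY)
print("plate",g[100,150:156],"tube top",[g[v,u] for u,v in((200,60),(210,75),(225,100),(240,130))],"side",[g[v,u] for u,v in((205,100),(256,128),(195,78),(262,115))],"blk",[g[v,u] for u,v in((310,175),(340,225))],"pad",g[180,291])
print("pad");rect(im,K,T,(160,150,255,240),.206,200)
print("block");[rect(im,K,T,(296,160,357,246),.236,l) for l in (160,180,215)]
print("sqpad");[rect(im,K,T,(275,155,365,246),.206,l) for l in (190,205)]
cv2.imwrite("pics/w3t.png",cv2.resize(im[25:160,165:285][...,::-1],None,fx=4,fy=4,interpolation=cv2.INTER_NEAREST))
E
```

```text
plate [147 148 147 147 148 147] tube top [np.uint8(210), np.uint8(203), np.uint8(209), np.uint8(205)] side [np.uint8(140), np.uint8(194), np.uint8(198), np.uint8(89)] blk [np.uint8(254), np.uint8(220)] pad 243
pad
[464.4 127.5] [62.4 62.4] 63.5 centroid 464.4 127.5
block
[469.3  25.6] [64.6 48.1] 1.5 centroid 470.2 26.6
[469.4  25.7] [63.6 47.9] 1.5 centroid 469.1 27.0
[467.9  28.1] [58.  42.4] 1.3 centroid 469.9 28.2
sqpad
[462.4  27.7] [70.2 63.5] 0.9 centroid 463.5 27.6
[462.5  30.1] [69.5 58.3] 0.9 centroid 463.1 28.5
```

View pics/w3t.png

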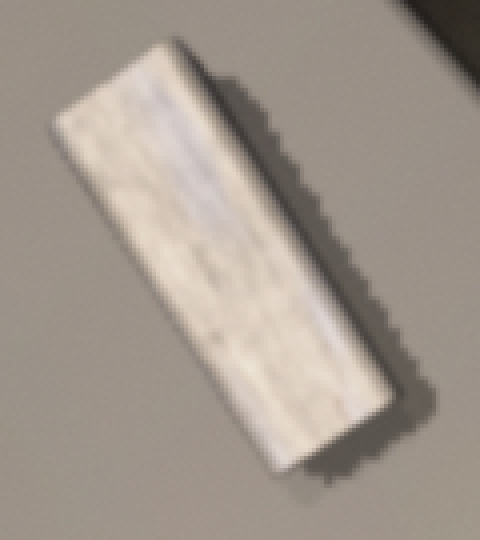

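```bash
python3 - <<'E'
from meas import *
from goal import *
d=np.load("w3.npz");im,K,T=d["im"],d["K"],d["T"]
for l in (165,180,190): rect(im,K,T,(165,25,285,160),.23,l)
st()
for p in ([.552,.108,.30],): print(p,goal(p,-57))
E
```

```text
[551.9 107.9] [74.8 26.2] 32.9 centroid 551.6 107.9
[551.8 108. ] [74.3 24.9] 33.0 centroid 551.6 107.8
[551.7 108. ] [73.9 24.1] 33.1 centroid 551.7 107.8
t 7.95 q [ 0.0716 -0.1931  1.8407 -0.0003  1.4926  1.6262] p [0.4637 0.0581 0.3617] w 0.75
[0.552, 0.108, 0.3] (array([ 0.356, -0.194,  0.247]), [array([ 0.001, -0.002, -0.713]), array([-0.002, -0.001,  3.287])], np.float64(-89.07146808811392))
```

{"api": "play_rows", "payload": {
  "rows": [
    [[0.1,-0.05,0],[0,0,-0.15]],
    [[0.22,-0.1,0.05],[0,0,-0.3]],
    [[0.32,-0.16,0.12],[0,0,-0.45]],
    [[0.355,-0.194,0.2],[0,0,-0.6]],
    [[0.355,-0.194,0.24],[0,0,-0.713]],
    [[0.355,-0.194,0.25],[0,0,-0.713]],
    [[0.355,-0.194,0.25],[0,0,-0.713]],
    [[0.355,-0.194,0.25],[0,0,-0.713]],
    [[0.355,-0.194,0.25],[0,0,-0.713]]
  ],
  "claw": 0.25
}}

```text
time: 8.7
tool_pos: [0.5515, 0.1074, 0.2996]
tcp_rot: [3.013, 0.888, 0.002]
wrist_force: [0.0, 0.2, 0.6]
width: 0.623
grip_force: 0.0
```

```bash
python3 - <<'E'
from goal import *
st()
for p in ([.552,.108,.205],): print(p,goal(p,-57))
E
```

```text
t 8.7 q [ 0.1481  0.0133  1.7621 -0.0001  1.3649  1.1456] p [0.5515 0.1074 0.2996] w 0.623
[0.552, 0.108, 0.205] (array([ 0.002, -0.001,  0.378]), [array([ 0.001, -0.001, -0.003]), array([-0.002, -0.001,  3.997])], np.float64(-57.15361763305018))
```

{"api": "play_rows", "payload": {
  "rows": [
    [[0.002,0,0.1],[0,0,0]],
    [[0.002,0,0.2],[0,0,0]],
    [[0.002,0,0.28],[0,0,0]],
    [[0.002,0,0.34],[0,0,0]],
    [[0.002,0,0.365],[0,0,0]],
    [[0.002,0,0.378],[0,0,0]],
    [[0.002,0,0.378],[0,0,0]],
    [[0.002,0,0.378],[0,0,0]]
  ]
}}

```text
time: 9.37
tool_pos: [0.5528, 0.1081, 0.2059]
tcp_rot: [3.012, 0.891, 0.004]
wrist_force: [-0.6, 0.3, 0.8]
width: 0.622
grip_force: 0.0
```

{"api": "play_rows", "payload": {
  "rows": [
    [[0,0,0],[0,0,0]],
    [[0,0,0],[0,0,0]],
    [[0,0,0],[0,0,0]],
    [[0,0,0],[0,0,0]],
    [[0,0,0],[0,0,0]],
    [[0,0,0],[0,0,0]],
    [[0,0,0],[0,0,0]],
    [[0,0,0],[0,0,0]],
    [[0,0,0],[0,0,0]]
  ],
  "claw": -1,
  "newtons": 40
}}

```text
time: 10.12
tool_pos: [0.5529, 0.1082, 0.2059]
tcp_rot: [3.012, 0.891, 0.004]
wrist_force: [0.5, 0.4, 5.6]
width: 0.344
grip_force: 41.6
```

```bash
python3 - <<'E'
from goal import *
st()
for p in ([.465,.129,.30],): print(p,goal(p,-89.1))
E
```

```text
t 10.12 q [ 0.1491  0.0697  1.8766 -0.0001  1.1925  1.1446] p [0.5529 0.1082 0.2059] w 0.344
[0.465, 0.129, 0.3] (array([-0.249, -0.261, -0.377]), [array([ 0.001, -0.004,  0.713]), array([ 0.005,  0.001, -3.287])], np.float64(-57.03387883576016))
```

{"api": "play_rows", "payload": {
  "rows": [
    [[0,0,-0.08],[0,0,0]],
    [[0,0,-0.2],[0,0,0]],
    [[0,0,-0.32],[0,0,0]],
    [[-0.03,-0.03,-0.377],[0,0,0.1]],
    [[-0.1,-0.1,-0.377],[0,0,0.25]],
    [[-0.17,-0.18,-0.377],[0,0,0.4]],
    [[-0.23,-0.24,-0.377],[0,0,0.55]],
    [[-0.249,-0.261,-0.377],[0,0,0.68]],
    [[-0.249,-0.261,-0.377],[0,0,0.713]],
    [[-0.249,-0.261,-0.377],[0,0,0.713]],
    [[-0.249,-0.261,-0.377],[0,0,0.713]],
    [[-0.249,-0.261,-0.377],[0,0,0.713]]
  ]
}}

```text
time: 11.12
tool_pos: [0.4641, 0.1289, 0.2981]
tcp_rot: [3.141, 0.025, -0.001]
wrist_force: [0.4, 0.2, -0.9]
width: 0.342
grip_force: 40.6
```

```bash
python3 - <<'E'
from goal import *
from workcell import cams
st()
for p in ([.465,.129,.2125],): print(p,goal(p,-89.1))
c=cams.read_camera("wrist");cv2.imwrite("pics/w4.png",c["image"][...,::-1])
E
```

```text
t 11.12 q [ 0.2192 -0.1442  1.913  -0.      1.3737  1.7738] p [0.4641 0.1289 0.2981] w 0.342
[0.465, 0.129, 0.2125] (array([ 0.004, -0.   ,  0.342]), [array([0.   , 0.001, 0.001]), array([-0.002,  0.   , -3.999])], np.float64(-89.07005779677213))
```

View pics/w4.png

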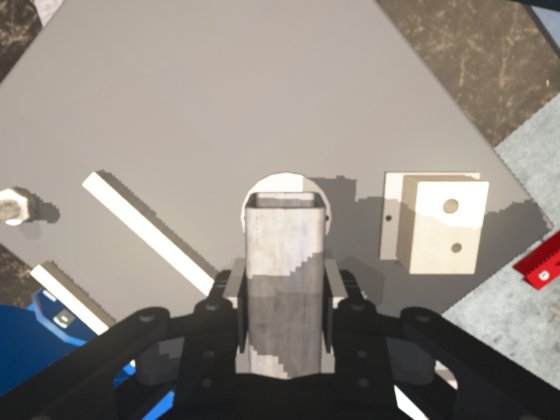

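The tube hangs square over the round pad (287,210). Lowering it.

{"api": "play_rows", "payload": {
  "rows": [
    [[0.006,0,0.1],[0,0,0]],
    [[0.006,0,0.2],[0,0,0]],
    [[0.006,0,0.28],[0,0,0]],
    [[0.006,0,0.32],[0,0,0]],
    [[0.006,0,0.335],[0,0,0]],
    [[0.006,0,0.34],[0,0,0]],
    [[0.006,0,0.343],[0,0,0]],
    [[0.006,0,0.346],[0,0,0]],
    [[0.006,0,0.346],[0,0,0]],
    [[0.006,0,0.346],[0,0,0]]
  ]
}}

```text
time: 12.0
tool_pos: [0.4663, 0.1291, 0.2132]
tcp_rot: [-3.141, -0.024, -0.003]
wrist_force: [-0.5, -0.0, -1.8]
width: 0.342
grip_force: 40.6
```

```bash
python3 - <<'E'
from goal import *
from workcell import cams
for i in range(4):
    st();print(bot.read_state()["wrist_force"]);cams.read_camera("wrist")
E
```

```text
t 12.0 q [ 0.2187 -0.0917  2.0225 -0.      1.2088  1.774 ] p [0.4663 0.1291 0.2132] w 0.342
[-0.49   -0.0393 -1.785 ]
t 12.05 q [ 0.2187 -0.0916  2.0227  0.      1.2088  1.774 ] p [0.4662 0.1291 0.213 ] w 0.346
[-0.2514  0.5536 -1.5399]
t 12.1 q [ 0.2187 -0.0915  2.0231 -0.      1.2087  1.774 ] p [0.466  0.1291 0.2128] w 0.34
[ 0.0712 -0.4854 -2.2066]
t 12.15 q [ 0.2187 -0.0914  2.0233 -0.      1.2087  1.774 ] p [0.4659 0.1291 0.2126] w 0.342
[-0.1896  0.283  -0.7126]
```

Down another ~1 mm to touch, then release and rise.

{"api": "play_rows", "payload": {
  "rows": [
    [[0,0,0.002],[0,0,0]],
    [[0,0,0.004],[0,0,0]],
    [[0,0,0.005],[0,0,0]],
    [[0,0,0.005],[0,0,0]]
  ]
}}

```text
time: 12.53
tool_pos: [0.4658, 0.129, 0.2119]
tcp_rot: [-3.141, -0.024, -0.001]
wrist_force: [-4.0, -0.1, 6.4]
width: 0.339
grip_force: 41.5
```

{"api": "play_rows", "payload": {
  "rows": [
    [[0,0,0],[0,0,0]],
    [[0,0,0],[0,0,0]],
    [[0,0,0],[0,0,0]],
    [[0,0,0],[0,0,0]],
    [[0,0,0],[0,0,0]],
    [[0,0,-0.08],[0,0,0]],
    [[0,0,-0.2],[0,0,0]],
    [[0,0,-0.32],[0,0,0]],
    [[0,0.04,-0.44],[0,0,0]],
    [[0,0.1,-0.56],[0,0,0]],
    [[0,0.16,-0.6],[0,0,0]],
    [[0,0.16,-0.6],[0,0,0]],
    [[0,0.16,-0.6],[0,0,0]],
    [[0,0.16,-0.6],[0,0,0]]
  ],
  "claw": 0.1
}}

```text
time: 13.7
tool_pos: [0.4657, 0.0892, 0.3594]
tcp_rot: [-3.141, -0.024, 0.003]
wrist_force: [0.7, 0.2, 0.3]
width: 0.552
grip_force: 0.0
```

```bash
python3 - <<'E'
from goal import *
from workcell import cams
st()
s=bot.read_state();c=cams.read_camera("wrist");T=tool(s)@c["mount"]
cv2.imwrite("pics/w5.png",c["image"][...,::-1]);np.savez("w5.npz",T=T,K=c["K"],im=c["image"])
E
```

```text
t 13.7 q [ 0.1364 -0.1765  1.831   0.0005  1.489   1.6921] p [0.4657 0.0892 0.3594] w 0.552
```

View pics/w5.png

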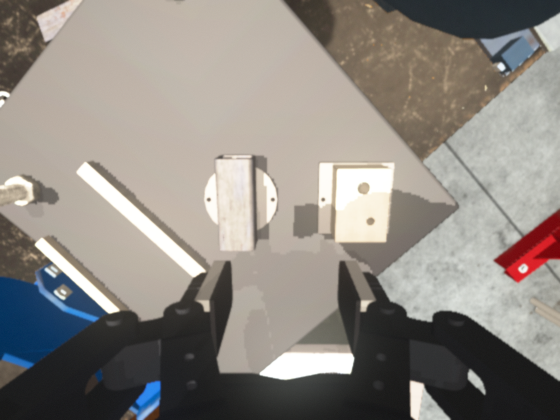

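```bash
python3 - <<'E'
from meas import *
from goal import *
d=np.load("w5.npz");im,K,T=d["im"],d["K"],d["T"]
print("expected px of block top corners (pad-centred)");
a=np.radians(.9);Rz=np.array([[np.cos(a),-np.sin(a)],[np.sin(a),np.cos(a)]])
f=lambda c,x,y,z:np.c_[np.array([[x,y],[x,-y],[-x,-y],[-x,y]])/2@Rz.T+c,[z]*4]
print(proj(K,T,f([.4663,.029],.06,.042,.236)));print(proj(K,T,f([.4663,.029],.064,.064,.206)))
print("tube",proj(K,T,f([.4649,.129],.075,.030,.236)))
for l in (190,205): rect(im,K,T,(330,160,400,250),.236,l)
g=cv2.cvtColor(im,cv2.COLOR_RGB2GRAY);print(g[230,208:265],g[165:172,320:400:8],g[148:165,236])
print(g[235:260,236])
st();
for p in ([.4381,.2083,.3],): print(p,goal(p,-45.6))
E
```

```text
expected px of block top corners (pad-centred)
[[335.7077 169.2141]
 [390.6375 169.1985]
 [384.486  243.0093]
 [332.7557 243.0242]]
[[317.7838 161.7634]
 [393.414  161.742 ]
 [387.3164 233.4503]
 [315.9409 233.4708]]
tube [[212.1798 159.1493]
 [251.7286 159.1381]
 [254.1359 251.4776]
 [217.4462 251.4882]]
[469.5  29.7] [65.1 50. ] 1.3 centroid 469.8 28.5
[469.5  30.1] [64.4 49.6] 0.9 centroid 469.4 28.5
[186 185 185 185 186 185 185 185 186 182 182 198 215 222 225 225 225 228
 232 236 236 232 228 224 226 230 229 227 225 226 229 230 230 231 231 230
 225 222 222 227 231 229 220 202 179 143 106  86  92 112 117 113 111 116
 119 119 120] [[249 253 179 182 183 182 174 174 230 249]
 [249 253 167 167 168 169 168 166 188 249]
 [249 253 167 173 172 175 177 177 180 248]
 [250 253 162 214 215 223 225 224 227 247]
 [250 253 170 252 252 253 253 253 253 246]
 [250 253 188 255 255 255 255 255 255 248]
 [250 253 203 255 255 255 255 255 255 248]] [185 185 185 184 185 179 172 209 233 223 194 213 235 238 237 235 235]
[228 228 228 226 224 221 220 222 225 225 224 223 222 222 219 205 189 180
 177 173 172 172 169 167 168]
t 13.75 q [ 0.1368 -0.1761  1.8315  0.0005  1.4891  1.692 ] p [0.4655 0.0894 0.3589] w 0.547
[0.4381, 0.2083, 0.3] (array([-0.101, -0.477,  0.236]), [array([-0.002,  0.004, -0.967]), array([0.004, 0.002, 3.033])], np.float64(-89.11066050430628))
```

{"api": "play_rows", "payload": {
  "rows": [
    [[-0.03,-0.1,0],[0,0,-0.15]],
    [[-0.05,-0.22,0],[0,0,-0.3]],
    [[-0.08,-0.34,0.05],[0,0,-0.45]],
    [[-0.1,-0.44,0.12],[0,0,-0.6]],
    [[-0.1,-0.477,0.2],[0,0,-0.75]],
    [[-0.1,-0.477,0.236],[0,0,-0.9]],
    [[-0.1,-0.477,0.236],[0,0,-0.967]],
    [[-0.1,-0.477,0.236],[0,0,-0.967]],
    [[-0.1,-0.477,0.236],[0,0,-0.967]],
    [[-0.1,-0.477,0.236],[0,0,-0.967]]
  ],
  "claw": -0.2
}}

```text
time: 14.58
tool_pos: [0.4392, 0.2081, 0.3014]
tcp_rot: [-2.909, -1.185, 0.001]
wrist_force: [0.3, -0.2, -0.6]
width: 0.403
grip_force: 0.0
```

```bash
python3 - <<'E'
from goal import *
from workcell import cams
st()
for p in ([.4381,.2083,.2035],): print(p,goal(p,-45.6))
s=bot.read_state();c=cams.read_camera("wrist");T=tool(s)@c["mount"]
cv2.imwrite("pics/w6.png",c["image"][...,::-1])
a=np.radians(44.4);u=np.array([np.cos(a),np.sin(a)])*.075;C=np.array([.4381,.2083])
print(proj(c["K"],T,[[*(C+u),.212],[*C,.212],[*(C-u),.212]]))
E
```

```text
t 14.58 q [ 0.3911 -0.1368  1.9006  0.0001  1.3786  1.1881] p [0.4392 0.2081 0.3014] w 0.403
[0.4381, 0.2083, 0.2035] (array([-0.002, -0.004,  0.391]), [array([-0.   ,  0.001, -0.001]), array([0.001, 0.001, 3.999])], np.float64(-45.66525207480173))
[[284.3021 107.1211]
 [284.416  220.282 ]
 [284.5121 315.7512]]
```

View pics/w6.png

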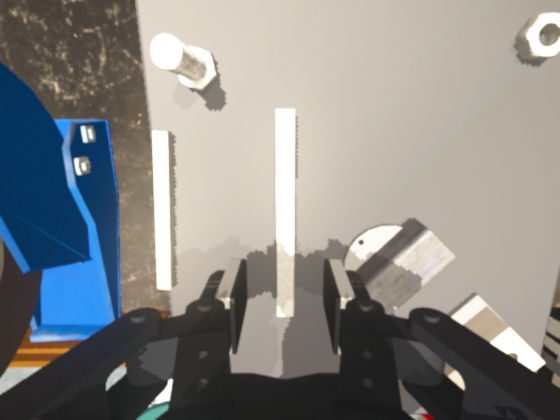

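The bar runs from (285,108) to (285,317), centred between the fingers as predicted. Descending to grasp it.

{"api": "play_rows", "payload": {
  "rows": [
    [[-0.002,-0.002,0.1],[0,0,0]],
    [[-0.002,-0.002,0.2],[0,0,0]],
    [[-0.002,-0.002,0.29],[0,0,0]],
    [[-0.002,-0.002,0.35],[0,0,0]],
    [[-0.002,-0.002,0.38],[0,0,0]],
    [[-0.002,-0.002,0.391],[0,0,0]],
    [[-0.002,-0.002,0.391],[0,0,0]],
    [[-0.002,-0.002,0.391],[0,0,0]]
  ]
}}

```text
time: 15.3
tool_pos: [0.4395, 0.2081, 0.2053]
tcp_rot: [-2.909, -1.186, -0.003]
wrist_force: [0.1, 0.4, 0.5]
width: 0.401
grip_force: 0.0
```

{"api": "play_rows", "payload": {
  "rows": [
    [[0,0,0],[0,0,0]],
    [[0,0,0],[0,0,0]],
    [[0,0,0],[0,0,0]],
    [[0,0,0],[0,0,0]],
    [[0,0,0],[0,0,0]],
    [[0,0,0],[0,0,0]],
    [[0,0,0],[0,0,0]],
    [[0,0,0],[0,0,0]]
  ],
  "claw": -1,
  "newtons": 50
}}

```text
time: 15.97
tool_pos: [0.4397, 0.2083, 0.2057]
tcp_rot: [-2.909, -1.187, -0.004]
wrist_force: [-0.1, 0.4, 6.2]
width: 0.124
grip_force: 51.5
```

```bash
python3 - <<'E'
from goal import *
st()
for p in ([.4656,.079,.31],): print(p,goal(p,0.8))
E
```

```text
t 15.97 q [ 0.3912 -0.081   2.0269 -0.      1.1929  1.1871] p [0.4397 0.2083 0.2057] w 0.124
[0.4656, 0.079, 0.31] (array([-0.287,  0.443, -0.418]), [array([ 0.003, -0.003, -1.031]), array([-0.003, -0.003,  2.969])], np.float64(-45.60123036302482))
```

{"api": "play_rows", "payload": {
  "rows": [
    [[0,0,-0.08],[0,0,0]],
    [[0,0,-0.2],[0,0,0]],
    [[0,0,-0.32],[0,0,0]],
    [[-0.02,0.03,-0.41],[0,0,-0.05]],
    [[-0.06,0.1,-0.42],[0,0,-0.18]],
    [[-0.12,0.18,-0.42],[0,0,-0.32]],
    [[-0.18,0.27,-0.42],[0,0,-0.46]],
    [[-0.24,0.36,-0.42],[0,0,-0.6]],
    [[-0.28,0.42,-0.42],[0,0,-0.75]],
    [[-0.287,0.443,-0.42],[0,0,-0.9]],
    [[-0.287,0.443,-0.42],[0,0,-1]],
    [[-0.287,0.443,-0.42],[0,0,-1]],
    [[-0.287,0.443,-0.42],[0,0,-1]],
    [[-0.287,0.443,-0.42],[0,0,-1]]
  ]
}}

```text
time: 17.13
tool_pos: [0.4646, 0.0787, 0.3086]
tcp_rot: [-2.235, -2.207, 0.001]
wrist_force: [0.3, -0.4, -1.2]
width: 0.125
grip_force: 50.5
```

```bash
python3 - <<'E'
from goal import *
from workcell import cams
st()
for p in ([.4656,.0798,.2425],): print(p,goal(p,0.8))
c=cams.read_camera("wrist");cv2.imwrite("pics/w7.png",c["image"][...,::-1])
c=cams.read_camera("side");cv2.imwrite("pics/s7.png",c["image"][130:330,130:385][...,::-1])
a=cv2.imread("pics/w7.png");b=cv2.imread("pics/s7.png")
o=np.zeros((420,800,3),np.uint8);o[:300,:400]=cv2.resize(a,(400,300));o[:314,400:]=cv2.resize(b,(400,314));cv2.imwrite("pics/c7.png",o)
E
```

```text
t 17.13 q [ 0.1149 -0.1696  1.9158  0.      1.3963  0.1271] p [0.4646 0.0787 0.3086] w 0.125
[0.4656, 0.0798, 0.2425] (array([0.005, 0.004, 0.264]), [array([-0.001,  0.   , -0.033]), array([0.   , 0.002, 3.967])], np.float64(-0.701036652274989))
```

View pics/c7.png

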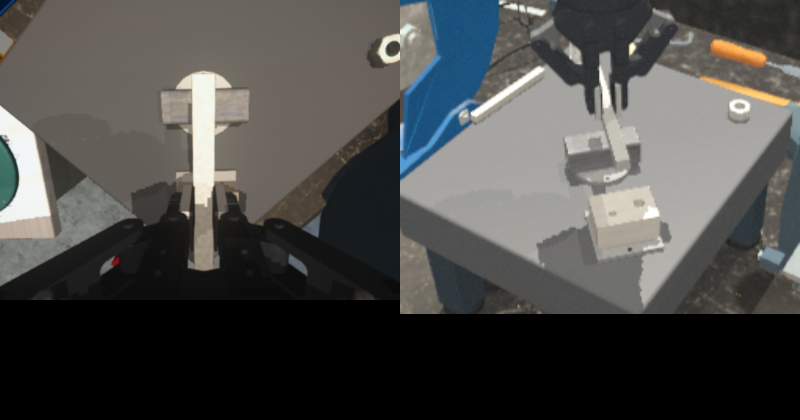

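The bar hangs level over both supports, along the line of the pads. Lowering it.

{"api": "play_rows", "payload": {
  "rows": [
    [[0.005,0.004,0.06],[0,0,-0.033]],
    [[0.005,0.004,0.13],[0,0,-0.033]],
    [[0.005,0.004,0.19],[0,0,-0.033]],
    [[0.005,0.004,0.23],[0,0,-0.033]],
    [[0.005,0.004,0.25],[0,0,-0.033]],
    [[0.005,0.004,0.256],[0,0,-0.033]],
    [[0.005,0.004,0.26],[0,0,-0.033]],
    [[0.005,0.004,0.262],[0,0,-0.033]],
    [[0.005,0.004,0.263],[0,0,-0.033]],
    [[0.005,0.004,0.264],[0,0,-0.033]],
    [[0.005,0.004,0.264],[0,0,-0.033]],
    [[0.005,0.004,0.264],[0,0,-0.033]]
  ]
}}

```text
time: 18.23
tool_pos: [0.4662, 0.0798, 0.2435]
tcp_rot: [2.204, 2.238, 0.001]
wrist_force: [0.1, -0.4, -1.5]
width: 0.122
grip_force: 50.5
```

```bash
python3 - <<'E'
from goal import *
from workcell import cams
for i in range(3):
    st();print(bot.read_state()["wrist_force"],goal([.4656,.0798,.2417],.8)[:2]);cams.read_camera("wrist")
E
```

```text
t 18.23 q [ 0.1168 -0.1345  2.0041  0.      1.2713  0.1014] p [0.4662 0.0798 0.2435] w 0.122
[ 0.1188 -0.4318 -1.4718] (array([ 0.   , -0.002,  0.007]), [array([ 0.001, -0.   ,  0.002]), array([ 0.   ,  0.001, -3.998])])
t 18.28 q [ 0.1168 -0.1345  2.0043 -0.      1.2713  0.1014] p [0.4661 0.0797 0.2433] w 0.123
[-0.1237  0.0955 -1.7364] (array([ 0.   , -0.002,  0.007]), [array([ 0.001, -0.   ,  0.002]), array([ 0.   ,  0.001, -3.998])])
t 18.33 q [ 0.1168 -0.1344  2.0044  0.      1.2712  0.1014] p [0.4661 0.0798 0.2433] w 0.124
[-0.4108  1.4017 -1.6458] (array([ 0.   , -0.002,  0.006]), [array([ 0.001, -0.   ,  0.002]), array([ 0.   ,  0.001, -3.998])])
```

{"api": "play_rows", "payload": {
  "rows": [
    [[0,0,0.002],[0,0,0]],
    [[0,0,0.004],[0,0,0]],
    [[0,0,0.005],[0,0,0]],
    [[0,0,0.006],[0,0,0]],
    [[0,0,0.006],[0,0,0]],
    [[0,0,0.006],[0,0,0]]
  ]
}}

```text
time: 18.88
tool_pos: [0.466, 0.0798, 0.2417]
tcp_rot: [2.204, 2.239, 0.0]
wrist_force: [-0.6, -0.4, 0.5]
width: 0.125
grip_force: 50.7
```

{"api": "play_rows", "payload": {
  "rows": [
    [[0,0,0.001],[0,0,0]],
    [[0,0,0.001],[0,0,0]],
    [[0,0,0.001],[0,0,0]],
    [[0,0,0.001],[0,0,0]],
    [[0,0,0.001],[0,0,0]],
    [[0,0,0.001],[0,0,0]],
    [[0,0,-0.06],[0,0,0]],
    [[0,0,-0.15],[0,0,0]],
    [[0,0,-0.26],[0,0,0]],
    [[-0.03,0,-0.38],[0,0,0]],
    [[-0.1,0,-0.5],[0,0,0]],
    [[-0.1,0,-0.6],[0,0,0]],
    [[-0.1,0,-0.6],[0,0,0]],
    [[-0.1,0,-0.6],[0,0,0]]
  ],
  "claw": -0.25
}}

```text
time: 20.05
tool_pos: [0.4673, 0.0547, 0.3937]
tcp_rot: [2.203, 2.236, 0.005]
wrist_force: [0.9, 0.1, -0.4]
width: 0.376
grip_force: 0.0
```

```bash
python3 - <<'E'
from goal import *
from workcell import cams
st();T=tool(bot.read_state());print(T[:3,:2].T)
s=bot.read_state();w=cams.read_camera("wrist");Tw=tool(s)@w["mount"];np.savez("w8.npz",T=Tw,K=w["K"],im=w["image"])
c=cams.read_camera("side");t=cams.read_camera("top");np.savez("s8.npz",im=c["image"],K=c["K"],T=c["T"])
a=np.radians(.8);u=np.array([-np.sin(a),np.cos(a)]);C=np.array([.4656,.079])
for n,(k,TT) in dict(w=(w["K"],Tw),s=(c["K"],c["T"]),t=(t["K"],t["T"])).items():print(n,proj(k,TT,[[*(C+u*.075),.248],[*C,.248],[*(C-u*.075),.248]]))
o=np.zeros((600,800,3),np.uint8);o[:300,:400]=cv2.resize(w["image"][...,::-1],(400,300));o[:314,400:]=cv2.resize(c["image"][130:330,130:385][...,::-1],(400,314))
o[310:590,:400]=cv2.resize(t["image"][170:275,250:400][...,::-1],(400,280));cv2.imwrite("pics/c8.png",o)
E
```

```text
t 20.05 q [ 0.0635 -0.1921  1.7834  0.0001  1.546   0.0485] p [0.4673 0.0547 0.3937] w 0.376
[[-0.0149  0.9999  0.0003]
 [ 0.9999  0.0149  0.0043]]
w [[283.9737  76.8529]
 [283.9014 173.4466]
 [283.8385 257.3063]]
s [[253.091  203.6789]
 [262.6177 233.0717]
 [273.6729 267.1805]]
t [[284.7672 224.5542]
 [326.2003 223.6764]
 [367.5691 222.8   ]]
```

View pics/c8.png

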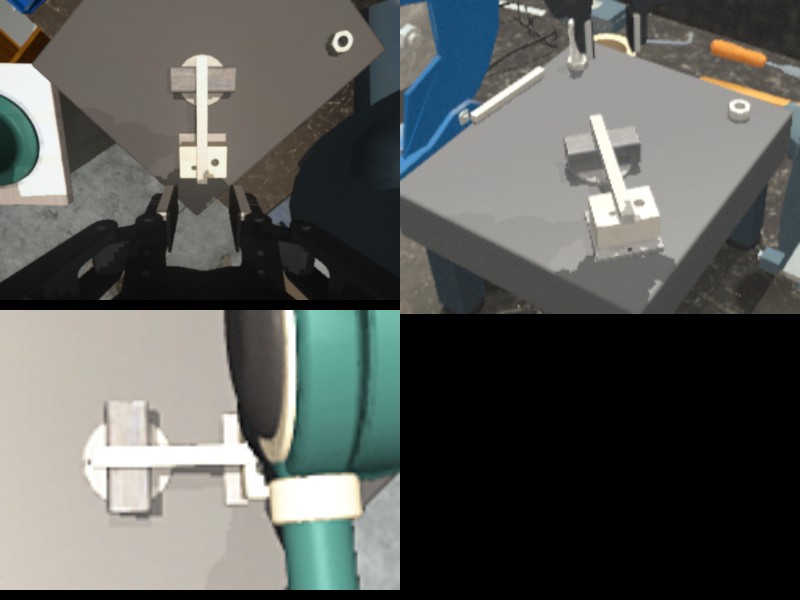

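The bar lies on both supports. In the wrist view its ends are at about rows 77 and 257, as predicted for a centred bar. The bystanders that are in view, short bar, bolt and nut, haven't moved. The gripper is clear.

```bash
python3 -c "
from workcell import bot
print(bot.finish_job())"
```

```text
the job is handed in; nothing more can be done
None
```

The job is handed in: the block is on the square pad, the tube is on the round pad, and the long bar lies on both along the pad line, each within about 1–2 mm of centre by the cameras; the short bar, bolt and nut were not touched, and it took about 20 s of the 96 s.

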